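Turn the counter organizer until the pump bottle is at the front

ROBOT

A 7-joint arm with a two-finger parallel gripper is mounted at the origin on the work surface. World frame = base frame: x ahead of the robot, y to its left, z up, the work surface at z = 0. Lengths are in mm, angles in rad, forces in N, time in s.
With the tool pointing down it reaches from about 425 to 875 mm from the base axis. Payload 8.4 kg.
Tool frame: the origin (TCP) lies on the centre line of the jaws, within the pads' length; the fingertips stand 22 mm ahead of it and the grasp point (between the pads) lies 3 mm ahead of it; x points along the fingers, z is the direction in which the jaws open and shut, and the axes are right-handed (so a half turn about x gives the same grasp; the last joint's range is limited). The gripper opens to 85 mm and grips with 20 to 120 N. Pads are 22 mm wide; open, the fingers measure 114 mm over their backs; the gripper's body (76 mm by 85 mm) begins 54 mm behind the grasp point. The pads swing forward as they close: fully open they stand 13 mm farther back than shut.
Start: joints at [-1.405, 0.333, 0.04, 1.465, -0.013, 1.343, -0.059], TCP at [170.118, 627.316, 253.308] pointing down, gripper open.
Joint ranges: [-2.58, 2.58], [-0.38, 2.09], [-1.3, 1.39], [0.25, 2.4], [-1.5, 4.64], [0.08, 2.09], [-2.65, 2.65]. Speed limits (rad/s): [2.22, 2.22, 2.79, 2.79, 3.14, 3.14, 3.14].

INTERFACE

Orientations are given as a 3x3 rotation matrix whose columns are the frame's x, y, z axes.
In Python, from cell import arm gives the robot as it stands.
- The arm moves only by the shell command python3 -m creep 'ROWS' [OPENING] [FORCE]. ROWS is text: rows parted by semicolons, each of 6 numbers parted by spaces: the shift along the tool's x, y, z in cm, then the turn, a rotation vector about the tool's x, y, z in rad. In form: tx ty tz rx ry rz; .... A call has 1 to 12 rows; each row is the pose to reach, as a shift and turn from the pose commanded when the call began, along the tool's axes at that moment; what a row does not reach only later rows make up. A row lasts 1/8 s, in which the tool goes at most 62.5 mm and 10.7 degrees, less where a joint would pass 70% of its speed; a pose out of reach is approached as far as the arm can. A call with a gripper value outside its range is refused whole. OPENING is the finger opening in cm, from 0 to 8.54, set as the call begins (- or left out, the last holds). The fingers move at their own pace and stop on an object; FORCE is the grip in N (left out, the last holds). Time passes only in rows, so rows that repeat a pose let the fingers close. It gives the time, the measured TCP pose, the force and the opening at its end, in the units of the state.
- arm.observe(): the state, without advancing time (a new reading comes with each control period).
- arm.grab_frame(name): name is "side" or "top" or "wrist"; returns a dict with "pixels" (384x512x3 uint8, red, green, blue), "range_z" (384x512 float32, mm along the optical axis (not along the pixel's ray), 0 where there is no reading), "fx", "fy", "cx", "cy" (pixels), "k1" (the pictures are not rectified: a ray, as slopes to the right and down, at radius r is drawn at 1 + k1 r^2 times it, then the intrinsics apply), "R" (3x3) and "t" (3): a world point X has camera coordinates R X + t; the wrist camera has in their place "tool_from_camera" (4x4, takes a point from camera to tool coordinates, whose origin is the TCP and whose axes are the tool frame's). Camera axes: x right, y down, z forward; pixel columns grow to the right and rows downward; lengths in mm; the calibration is good to about 2 mm. A picture is of the moment at which its call begins: read the wrist's pose just before it.
- arm.finish_job(): hands the job in, once; it reports no verdict.
The state is a dict: "time_s": time; "q": joint angles; "qd": joint speeds; "joint_efforts": joint torques, N m; "position": TCP position; "eef_rot": TCP orientation; "wrist_force": force on the tool from outside, world axes, zero at the start; "moment": the same for the moment, N m; "finger_gap": finger opening in mm.
Only numpy, scipy, OpenCV 4.12 (cv2) and the standard library are available. Lean on these libraries where they do the work, as an engineer would, in place of code of your own. Each camera call takes 0.05 s, during which the arm holds its last target. There are 200 camera calls.

TASK

Bring the pump bottle round to the front of the rotating organizer: push the turntable's scalloped rim with a fingertip until the pump bottle stands squarely at the front, behind the middle of the pen trough, and leave the turntable at rest there. Do not touch or lift anything that stands on the turntable, keep it all standing in place, and leave the other things on the counter where they are.

Things in the scene. Friction and masses are not known exactly. Their poses are not given: they have to be found in the camera images.
- plinth: The fixed black foot of the rotating desk organizer: a round plinth 224 mm across, 34 mm high, firm on the counter, with a pen trough joined on at its front. Origin on the counter, on the turntable's axis; z up. Its -x axis points to the middle of the trough: that is the organizer's front (roughly, not exactly, toward the robot).
- front (a point): Middle of the black pen trough's mouth, 200 mm from the turntable's axis, 30 mm above the counter. The trough is 200 mm wide, 56 mm front to back, 30 mm high: from above it is the only part of the foot that shows past the turntable, and it marks the organizer's front.
- turntable: Grey plastic turntable, 310 mm across, 26 mm thick, scalloped rim (six lobes, six notches); rim top 71 mm above the counter. Origin on its axis at its underside (45 mm up), z up. Turns either way without end, with light drag (about 0.7 N at the rim), stays where it is left, cannot be lifted. Six things stand 66 mm from the axis, in line with the lobes, in a shallow recess (radius 98 mm, floor 65 mm up).
- lobe (a point): One of the six like solid rim lobes, which stand at 0, 60, 120.. degrees from the turntable's x axis (this one at 0). Point: mid-thickness, 145 mm from the axis, 58 mm above the counter. Lobes reach out to 155 mm, are 94 mm (0.61 rad) wide, and have rounded ends of 10 mm radius, centred 145 mm from the axis and 0.235 rad either side of the lobe's middle.
- notch (a point): One of the six like finger notches between the lobes, at 30, 90, 150.. degrees from the turntable's x axis (this one at 30). Point: 145 mm from the axis, mid-thickness of the rim, 58 mm above the counter. Notches are open from above, outside and below (free to 8 mm above the counter), from 132 to 155 mm radius, about 64 mm wide.
- pump_mid (a point): The pump bottle to bring to the front: white, loose, 52 mm across, body 110 mm high, with a pump on top (collar, thin stem, round head 22 mm across, thin spout 40 mm out to the side, away from the turntable's axis); 162 mm high in all. It stands in line with the lobe at the turntable's -x side. Point: on its axis, 55 mm above its foot, 120 mm above the counter. Spout along its own -x.
- flip_mid (a point): A white bottle of the same body as the pump bottle (52 mm across) but with a plain round cap, 134 mm high, loose on the turntable. Point: on its axis 55 mm above its foot.
- vial_mid (a point): An amber medicine vial with white cap, 47 mm across, 77 mm high, loose on the turntable. Point: its centre.
- ointment_mid (a point): A squat white ointment jar, 53 mm across, 48 mm high, loose on the turntable. Point: its centre.
- penpot_mid (a point): A black pen pot 52 mm across and 85 mm high with three pens rising to 145 mm, loose on the turntable. Point: on its axis 42 mm above its foot.
- labels_mid (a point): A roll of white labels, 52 mm across, 45 mm high, standing on end, loose on the turntable. Point: its centre.
- pen: A white pen 130 mm long lying along the trough. Origin under its middle; it lies along its own y.
- stapler: A black stapler 145 x 36 x 60 mm, on the counter to the left (+y) of the organizer. Origin under its middle, long side along its own x.
- punch: A black hole punch 90 x 120 x 65 mm, on the counter to the right (-y) of the organizer. Origin under its middle.
Mind the look-alikes: they are no part of the job. Leave any purple look-alike of the part that bears ointment_mid alone.

How it is judged (in metres and radians):
At the end, for the whole second after the job is handed in: The pump bottle stands within 16 mm (14 degrees of turn) of the line from the turntable's axis to the middle of the pen trough, on the trough's side; the turntable is at rest; all six things stand upright in its recess, 48 to 85 mm from its axis (y of pump_mid in the frame of plinth between -0.016 and 0.016 m and x of pump_mid in the frame of plinth below -0.045 m and angular speed of turntable below 0.05 rad/s and angle between each of pump_mid, flip_mid, vial_mid, ointment_mid, penpot_mid, labels_mid's own z axis and vertical below 0.1 rad and height (world z) of pump_mid between 0.114 and 0.126 m and horizontal distance between pump_mid and turntable between 0.048 and 0.085 m and height (world z) of flip_mid between 0.114 and 0.126 m and horizontal distance between flip_mid and turntable between 0.048 and 0.085 m and height (world z) of vial_mid between 0.0975 and 0.1095 m and horizontal distance between vial_mid and turntable between 0.048 and 0.085 m and height (world z) of ointment_mid between 0.083 and 0.095 m and horizontal distance between ointment_mid and turntable between 0.048 and 0.085 m and height (world z) of penpot_mid between 0.1015 and 0.1135 m and horizontal distance between penpot_mid and turntable between 0.048 and 0.085 m and height (world z) of labels_mid between 0.0815 and 0.0935 m and horizontal distance between labels_mid and turntable between 0.048 and 0.085 m); the robot touches nothing.
It fails at once if the arm or gripper presses against something that stands on the turntable (more than 2 N) (contact force between any of the arm, the fingers and pump above 2 N or contact force between any of the arm, the fingers and flip above 2 N or contact force between any of the arm, the fingers and vial above 2 N or contact force between any of the arm, the fingers and ointment above 2 N or contact force between any of the arm, the fingers and penpot above 2 N or contact force between any of the arm, the fingers and labels above 2 N).
It fails at once if something on the turntable is lifted (more than 12 mm) (height (world z) of any of pump_mid, flip_mid above 0.132 m or height (world z) of vial_mid above 0.1155 m or height (world z) of ointment_mid above 0.101 m or height (world z) of penpot_mid above 0.1195 m or height (world z) of labels_mid above 0.0995 m).
It fails at once if something on the turntable tips (more than 20 degrees) (angle between any of pump_mid, flip_mid, vial_mid, ointment_mid, penpot_mid, labels_mid's own z axis and vertical above 0.35 rad).
It fails at once if the stapler, the hole punch or the pen in the trough is shifted (more than 30 mm; the pen 40 mm) (distance of any of stapler, punch from where it was at the start of the episode above 0.03 m or distance of pen from where it was at the start of the episode above 0.04 m).
It also fails if it takes over 54 s, if anything falls off the work surface, if the arm or the gripper's body presses on something with over 40 N, if the wrist force passes 120 N, or if a joint passes its speed limit or range.

## Working session

There is one attempt and no reset: what is moved stays moved. The work goes in short steps, Python scripts to look and compute and a shell command to move; the robot and the scene stay as the last step left them, time stands still between calls to the robot, and variables do not carry over. Pictures are saved under pics/ and viewed, about 8 in all and at most 12, crops included, and the job is handed in when it is done.

```bash
ls; mkdir -p pics
python3 - <<'E'
from cell import arm
import cv2,numpy as np,pickle
s=arm.observe();print(s['time_s'],s['position'],np.round(s['eef_rot'],3).tolist(),s['finger_gap'])
for n in("top","side"):
    f=arm.grab_frame(n);pickle.dump(f,open(n+'.pkl','wb'));cv2.imwrite(f'pics/{n}0.png',f['pixels'][:,:,::-1])
    print(n,f['fx'],f['fy'],f['cx'],f['cy'],f['k1'],np.round(f['R'],3).tolist(),f['t'])
E
```

```text
pics
0.0 [170.03382122 626.92042006 252.40833263] [[-0.0, -0.965, 0.262], [-0.002, 0.262, 0.965], [-1.0, -0.0, -0.002]] 85.69951252033563
top 487.6068490618903 487.6068490618903 252.39080973384833 191.52496697123183 -0.12933743566713177 [[-0.003, -1.0, 0.0], [-0.992, 0.003, -0.127], [0.127, -0.001, -0.992]] [ -13.07280049  548.75193342 1349.29709243]
side 435.8728003725304 435.8728003725304 249.272687530883 191.73576426738543 0.04872664390800631 [[0.842, -0.539, -0.007], [-0.38, -0.584, -0.718], [0.383, 0.607, -0.696]] [-443.14378616  259.40505102 1147.90433883]
```

View pics/top0.png

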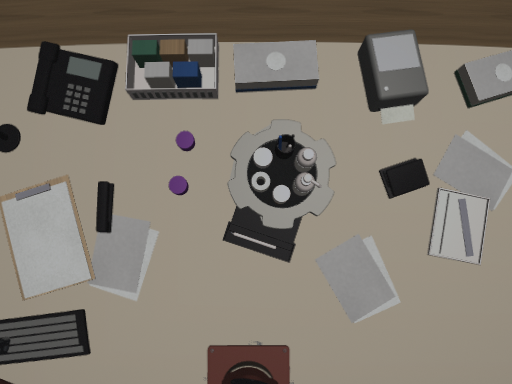

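View pics/side0.png

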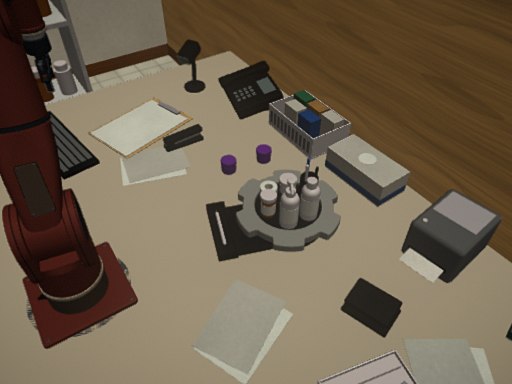

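The top view shows the turntable around (282,172), the trough at (262,233) with its pen, and the pump bottle at (305,185) with its spout pointing to lower right. Stapler is at (105,207), purple decoys at (185,140) and (178,185), punch at (405,178).

```bash
cat > h.py <<'E'
import numpy as np,cv2
def world(f):
    h,w=f['range_z'].shape
    u,v=np.meshgrid(np.arange(w,dtype=float),np.arange(h,dtype=float))
    K=np.array([[f['fx'],0,f['cx']],[0,f['fy'],f['cy']],[0,0,1]])
    p=cv2.undistortPoints(np.stack([u.ravel(),v.ravel()],1)[:,None],K,np.array([f['k1'],0,0,0.]))[:,0]
    z=f['range_z'].ravel().astype(float)
    C=np.stack([p[:,0]*z,p[:,1]*z,z],1)
    X=(C-np.array(f['t']))@np.array(f['R'])
    X[z==0]=np.nan
    return X.reshape(h,w,3)
def rim(X,box=(90,250,210,360)):
    """axis by outer circle fit of rim-top points; lobe phase (deg, mod 60)"""
    r0,r1,c0,c1=box; P=X[r0:r1,c0:c1].reshape(-1,3); P=P[np.isfinite(P).all(1)]
    return P[(P[:,2]>60)&(P[:,2]<80)]
def lobephase(P,c):
    a=np.arctan2(P[:,1]-c[1],P[:,0]-c[0]);r=np.hypot(*(P[:,:2]-c).T)
    m=(r>137)&(r<158);return np.degrees(np.angle(np.exp(6j*a[m]).mean()))/6
E
python3 - <<'E'
import pickle,numpy as np,cv2
from h import *
f=pickle.load(open('top.pkl','rb'));X=world(f);P=rim(X)
(c,r)=cv2.minEnclosingCircle(P[:,:2].astype(np.float32));print('circle',c,r,len(P),np.median(P[:,2]))
from scipy.optimize import minimize
# refine by maximising 6-fold symmetry: centre where points past r~137 are 6-fold balanced
def cost(c):
    a=np.arctan2(P[:,1]-c[1],P[:,0]-c[0]);r=np.hypot(*(P[:,:2]-c).T)
    s=[np.percentile(r[(a>k)&(a<=k+np.pi/6)],96) if ((a>k)&(a<=k+np.pi/6)).any() else 0 for k in np.arange(-np.pi,np.pi,np.pi/6)]
    return s
c=np.array(c);print(np.round(cost(c)))
print('phase',lobephase(P,c))
img=f['pixels'].astype(int);br=img.sum(2)
# trough: dark, z 5..45, distance 160-240
D=X-np.array([c[0],c[1],0]);rr=np.hypot(D[...,0],D[...,1])
m=(X[...,2]>10)&(X[...,2]<50)&(rr>100)&(rr<260)
n,l,st,ce=cv2.connectedComponentsWithStats(m.astype(np.uint8))
k=1+np.argmax(st[1:,4]);print(st[k],ce[k])
T=X[l==k];rc=cv2.minAreaRect(T[:,:2].astype(np.float32));print('trough',rc)
ct=np.array(rc[0]);print('front by centre',np.degrees(np.arctan2(*(ct-c)[::-1])),np.hypot(*(ct-c)))
# items
m=(X[...,2]>85)&(rr<110)
n,l,st,ce=cv2.connectedComponentsWithStats(m.astype(np.uint8))
for k in range(1,n):
    if st[k,4]>3:
        Q=X[l==k];d=Q.mean(0)[:2]-c;print(ce[k].round(),st[k,4],'ang',np.degrees(np.arctan2(d[1],d[0])).round(),'r',np.hypot(*d).round(),'zmax',Q[:,2].max().round())
for n,(y0,y1,x0,x1) in dict(stap=(175,235,92,118),punch=(155,200,378,430),deco=(125,200,165,200)).items():
    Q=X[y0:y1,x0:x1].reshape(-1,3);Q=Q[Q[:,2]>20];print(n,Q.min(0).round(),Q.max(0).round())
im=cv2.resize(f['pixels'][100:270,200:360,::-1],None,fx=3.5,fy=3.5,interpolation=cv2.INTER_CUBIC);cv2.imwrite('pics/crop.png',im)
E
```

```text
circle (657.1752319335938, -44.8636589050293) 233.7735595703125 6439 69.86706318228133
[216. 228. 200. 183. 127. 101.  55. 227.  84.  88. 148. 171.]
phase -27.012466413466313
[235  83  82  10 384] [274.875       87.42708333]
trough ((858.8807983398438, -83.76013946533203), (6.967410564422607, 238.37547302246094), 2.417499303817749)
front by centre -10.914820174283168 205.42169242619957
[285. 145.] 328 ang -87.0 r 57.0 zmax 212.0
[263. 157.] 309 ang 174.0 r 24.0 zmax 120.0
[300. 157.] 154 ang -110.0 r 101.0 zmax 204.0
[260. 180.] 231 ang 174.0 r 87.0 zmax 118.0
stap [436. 393.  20.] [579. 431.  64.]
punch [ 533. -522.   20.] [ 639. -393.   67.]
deco [542. 154.  20.] [726. 225.  55.]
```

View pics/crop.png

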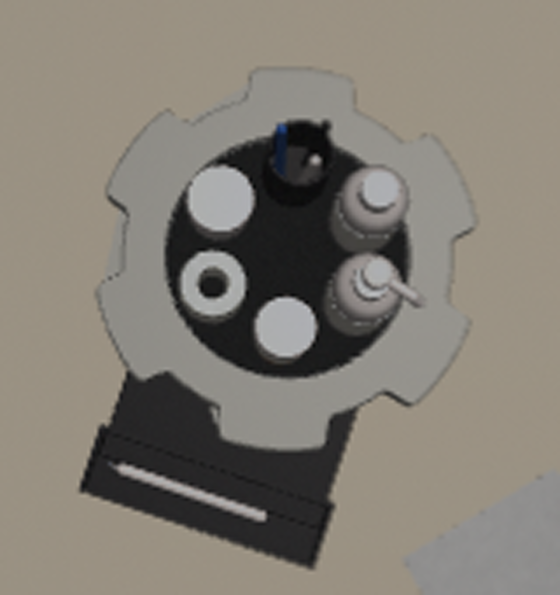

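The crop shows six lobes, with the pump bottle at (365,300) in line with the lower-right lobe and the trough at lower-left. The turntable must go roughly 75–80° clockwise seen from above. My circle fit took in other objects (the box behind the organizer), so I'll redo it on the rim component only.

```bash
cat >> h.py <<'E'
def turntable(f,X=None):
    X=world(f) if X is None else X
    r=np.hypot(X[...,0]-680,X[...,1]+70)
    m=(X[...,2]>60)&(X[...,2]<79)&(r<185)
    n,l,st,_=cv2.connectedComponentsWithStats(m.astype(np.uint8));k=1+np.argmax(st[1:,4])
    return X[l==k]
def fit(P):
    from scipy.optimize import minimize
    # model: lobed silhouette; centre = maximise |6th harmonic| of outer ring
    c,r=cv2.minEnclosingCircle(P[:,:2].astype(np.float32));c=np.array(c)
    H=cv2.convexHull(P[:,:2].astype(np.float32))[:,0].astype(float)
    o=minimize(lambda p:(np.minimum(np.abs(np.hypot(*(H-p[:2]).T)-p[2]),4)).sum(),[*c,r],method='Nelder-Mead')
    return c,r,o.x
E
python3 - <<'E'
import pickle,numpy as np,cv2
from h import *
f=pickle.load(open('top.pkl','rb'));X=world(f);P=turntable(f,X)
c0,r0,o=fit(P);print(c0,r0,o,len(P));c=o[:2]
ph=lobephase(P,c);print('lobe phase mod60',ph)
D=X-np.array([c[0],c[1],0]);rr=np.hypot(D[...,0],D[...,1])
dark=f['pixels'].sum(2)<150
m=(X[...,2]>8)&(X[...,2]<50)&(rr>150)&(rr<260)&(X[...,0]<c[0])
n,l,st,ce=cv2.connectedComponentsWithStats(m.astype(np.uint8))
for k in range(1,n):
  if st[k,4]>50:
    T=X[l==k];rc=cv2.minAreaRect(T[:,:2].astype(np.float32));ct=np.array(rc[0])
    print('trough',st[k],rc,'ang',np.degrees(np.arctan2(*(ct-c)[::-1])),np.hypot(*(ct-c)))
m=(X[...,2]>100)&(rr<125)
n,l,st,ce=cv2.connectedComponentsWithStats(m.astype(np.uint8))
for k in range(1,n):
    if st[k,4]>3:
        Q=X[l==k];d=Q.mean(0)[:2]-c;print(ce[k].round(),st[k,4],'ang',np.degrees(np.arctan2(d[1],d[0])).round(),'r',np.hypot(*d).round(),'z',Q[:,2].max().round())
for (u,v) in [(308,153),(308,178),(320,186)]:
    for q in X[v-1:v+2,u].round(): print(u,v,q,np.degrees(np.arctan2(q[1]-c[1],q[0]-c[0])).round())
E
```

```text
[598.77832031 -97.33804321] 155.86769104003906 [597.23371974 -97.52268277 155.4701678 ] 4843
lobe phase mod60 -6.3506412325321095
trough [223 209  73  54 961] ((427.0964050292969, -39.082000732421875), (200.05618286132812, 98.27037048339844), 71.1482925415039) ang 161.04285089376592 179.8944667715852
[285. 144.] 284 ang -5.0 r 63.0 z 212.0
[263. 157.] 304 ang 56.0 r 66.0 z 120.0
[306. 159.] 396 ang -70.0 r 59.0 z 204.0
[260. 181.] 232 ang 115.0 r 68.0 z 118.0
[305. 183.] 403 ang -132.0 r 68.0 z 231.0
[281. 193.] 258 ang 173.0 r 68.0 z 149.0
308 153 [ 628. -156.  199.] -62.0
308 153 [ 625. -156.  200.] -65.0
308 153 [ 623. -156.  198.] -66.0
308 178 [ 560. -151.  228.] -125.0
308 178 [ 557. -151.  228.] -127.0
308 178 [ 555. -151.  225.] -128.0
320 186 [ 540. -181.  224.] -124.0
320 186 [ 538. -181.  223.] -125.0
320 186 [ 536. -182.  218.] -126.0
```

Axis is at (597.5, -97.5), and the fitted radius of 155.5 agrees with the spec. Front is at 161.1° and the pump lobe at -126.35°, so the turn is 72.5° clockwise. I'll use the notch at 143.65° beside the labels and vial, away from the tall bottles, and first move above it with the gripper closed.

```bash
python3 -m creep '0 -32.4 -19.9 0.15 0 0; 0 -32.4 -19.9 0.37 0 0; 0 -32.4 -19.9 0.372 0 0; 0 -32.4 -19.9 0.372 0 0; 0 -32.4 -19.9 0.372 0 0; 0 -32.4 -19.9 0.372 0 0; 0 -32.4 -19.9 0.372 0 0; 0 -46.3 -53.3 0.372 0 0; 0 -46.3 -53.3 0.372 0 0; 0 -46.3 -53.3 0.372 0 0; 0 -46.3 -53.3 0.372 0 0; 0 -46.3 -53.3 0.372 0 0' 0 20
python3 -m creep '0 0 0 0 0 0'
python3 - <<'E'
from cell import arm
import numpy as np
s=arm.observe();R=np.array(s['eef_rot']);print(s['time_s'],s['position'],R.round(3).tolist(),s['finger_gap'],np.round(s['q'],2))
print('to go cm',(R.T@(np.array([477.5,-9.2,72])-s['position'])/10).round(2),'y ang',np.degrees(np.arctan2(R[1,1],R[0,1])))
E
```

```text
time_s: 1.6
position: [470.8, 39.3, 253.3]
eef_rot: [[0.0, -0.805, 0.594], [0.0, 0.594, 0.805], [-1.0, 0.0, 0.0]]
wrist_force: [0.6, -1.1, 0.1]
finger_gap: -0.2
time_s: 1.72
position: [471.3, 36.2, 253.5]
eef_rot: [[0.0, -0.8, 0.6], [0.0, 0.6, 0.8], [-1.0, -0.0, 0.0]]
wrist_force: [0.6, 1.5, 0.1]
finger_gap: -0.0
1.725 [471.27177524  36.22270257 253.53058919] [[0.0, -0.8, 0.6], [0.0, 0.6, 0.8], [-1.0, -0.0, 0.0]] -0.006393120202077048 [-0.76 -0.06  0.57  1.9   0.04  1.29  0.73]
to go cm [18.15 -3.22 -3.26] y ang 143.09600384511126
```

```bash
python3 -m creep '0 -3.2 -3.3 0 0 0; 5 -3.2 -3.3 0 0 0; 10 -3.2 -3.3 0 0 0; 13 -3.2 -3.3 0 0 0; 15 -3.2 -3.3 0 0 0; 15 -3.2 -3.3 0 0 0; 15 -3.2 -3.3 0 0 0'
python3 - <<'E'
from cell import arm
import numpy as np,cv2
s=arm.observe();R=np.array(s['eef_rot'])
print('to go cm',(R.T@(np.array([477.5,-9.2,72])-s['position'])/10).round(2),'y ang',np.degrees(np.arctan2(R[1,1],R[0,1])))
a=arm.grab_frame('wrist')['pixels'];b=arm.grab_frame('side')['pixels'][120:312,150:406]
b=cv2.resize(b,None,fx=1.5,fy=1.5);a=cv2.resize(a,(384,288));cv2.imwrite('pics/w1.png',np.hstack([a,b])[:,:,::-1])
E
```

```text
time_s: 2.6
position: [477.6, -4.3, 104.0]
eef_rot: [[0.001, -0.804, 0.594], [0.0, 0.594, 0.804], [-1.0, -0.0, 0.0]]
wrist_force: [0.8, 0.1, -0.2]
finger_gap: -0.1
to go cm [ 3.2  -0.28 -0.4 ] y ang 143.56166438716826
```

View pics/w1.png

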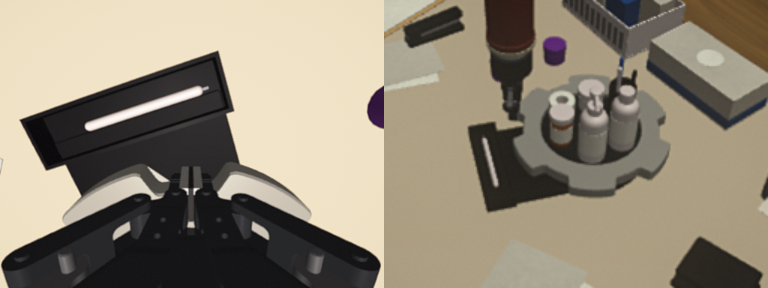

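The wrist view shows the closed fingertips (190,190) centred between two lobe ends (155 and 228), and the side view agrees. Next I lower into the notch.

```bash
python3 -m creep '1.0 -0.2 0 0 0 0; 2 -0.2 0 0 0 0; 3 -0.2 0 0 0 0; 3.2 -0.2 0 0 0 0; 3.2 -0.2 0 0 0 0; 3.2 -0.2 0 0 0 0'
python3 - <<'E'
from cell import arm
import numpy as np
s=arm.observe();R=np.array(s['eef_rot']);d=s['position'][:2]-np.array([597.5,-97.5])
print('r',np.hypot(*d),'ang',np.degrees(np.arctan2(d[1],d[0])),'y ang',np.degrees(np.arctan2(R[1,1],R[0,1])),s['wrist_force'])
r=14.9
for k in range(1,13):
    p=np.radians(3*k);print('%.2f %.2f %.3f'%(r*(np.cos(p)-1),r*np.sin(p),p))
E
```

```text
time_s: 3.45
position: [479.0, -6.2, 71.6]
eef_rot: [[0.0, -0.804, 0.595], [0.0, 0.595, 0.804], [-1.0, -0.0, 0.0]]
wrist_force: [-0.5, -0.9, 0.5]
finger_gap: 0.1
r 149.5615064194014 ang 142.39314291654395 y ang 143.50662579959933 [-0.45244    -0.90144871  0.53599853]
-0.02 0.78 0.052
-0.08 1.56 0.105
-0.18 2.33 0.157
-0.33 3.10 0.209
-0.51 3.86 0.262
-0.73 4.60 0.314
-0.99 5.34 0.367
-1.29 6.06 0.419
-1.62 6.76 0.471
-2.00 7.45 0.524
-2.40 8.12 0.576
-2.85 8.76 0.628
```

```bash
python3 -m creep '0 -0.02 0.78 0.052 0 0; 0 -0.08 1.56 0.105 0 0; 0 -0.18 2.33 0.157 0 0; 0 -0.33 3.1 0.209 0 0; 0 -0.51 3.86 0.262 0 0; 0 -0.73 4.6 0.314 0 0; 0 -0.99 5.34 0.367 0 0; 0 -1.29 6.06 0.419 0 0; 0 -1.62 6.76 0.471 0 0; 0 -2 7.45 0.524 0 0; 0 -2.4 8.12 0.576 0 0; 0 -2.85 8.76 0.628 0 0'
python3 - <<'E'
from cell import arm
import numpy as np,cv2
from h import *
s=arm.observe();R=np.array(s['eef_rot']);c=np.array([597.5,-97.5]);d=s['position'][:2]-c
print('r',np.hypot(*d),'ang',np.degrees(np.arctan2(d[1],d[0])),'y ang',np.degrees(np.arctan2(R[1,1],R[0,1])),s['wrist_force'],s['position'])
f=arm.grab_frame('top');P=turntable(f);print('phase',lobephase(P,c))
a=arm.grab_frame('side')['pixels'][120:312,150:406]
cv2.imwrite('pics/p2.png',np.hstack([cv2.resize(f['pixels'][100:270,200:360],(361,384)),cv2.resize(a,(420,384))])[:,:,::-1])
E
```

```text
time_s: 4.95
position: [554.0, 47.4, 71.5]
eef_rot: [[0.0, -0.3, 0.954], [0.0, 0.954, 0.3], [-1.0, 0.0, 0.0]]
wrist_force: [-1.8, -1.5, 0.8]
finger_gap: -0.1
r 151.31366246839042 ang 106.69837747131385 y ang 107.43917168880611 [-1.77944203 -1.536663    0.8167006 ] [554.02253155  47.43286096  71.53932136]
phase 25.21917785816971
```

View pics/p2.png

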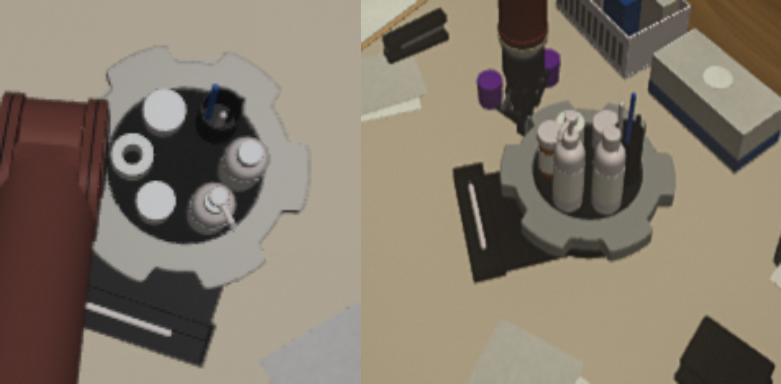

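The turntable is turning as planned: the pump bottle, at (210,210) in the left view, is coming round and everything is upright. The phase moved about 28°, leaving about 44°, so I push a further 36° in the next stroke.

```bash
python3 -m creep '0 -0.08 0.78 0.052 0 0; 0 -0.2 1.56 0.105 0 0; 0 -0.33 2.33 0.157 0 0; 0 -0.5 3.1 0.209 0 0; 0 -0.68 3.86 0.262 0 0; 0 -0.9 4.6 0.314 0 0; 0 -1.16 5.34 0.367 0 0; 0 -1.46 6.06 0.419 0 0; 0 -1.8 6.76 0.471 0 0; 0 -2.17 7.45 0.524 0 0; 0 -2.57 8.12 0.576 0 0; 0 -3.02 8.76 0.628 0 0'
python3 -m creep '0 0 0 0 0 0;0 0 0 0 0 0'
python3 - <<'E'
from cell import arm
import numpy as np,cv2
from h import *
s=arm.observe();R=np.array(s['eef_rot']);c=np.array([597.5,-97.5]);d=s['position'][:2]-c
print('r',np.hypot(*d),'ang',np.degrees(np.arctan2(d[1],d[0])),'y ang',np.degrees(np.arctan2(R[1,1],R[0,1])),s['wrist_force'],s['position'])
f=arm.grab_frame('top');X=world(f);P=turntable(f,X);print('phase',lobephase(P,c))
D=X[...,:2]-c;rr=np.hypot(D[...,0],D[...,1]);m=(X[...,2]>208)&(rr<115)&(X[...,2]<240)&(D[...,0]<0)
Q=D[m];print('pump head',len(Q),np.degrees(np.arctan2(*Q.mean(0)[::-1])))
a=arm.grab_frame('side')['pixels'][120:312,150:406]
cv2.imwrite('pics/p3.png',np.hstack([cv2.resize(f['pixels'][100:270,200:360],(361,384)),cv2.resize(a,(420,384))])[:,:,::-1])
E
```

```text
time_s: 6.55
position: [646.2, 44.8, 71.4]
eef_rot: [[-0.001, 0.317, 0.949], [0.0, 0.949, -0.317], [-1.0, -0.0, -0.001]]
wrist_force: [-0.2, -0.3, 0.3]
finger_gap: -0.3
time_s: 6.8
position: [646.1, 45.0, 71.3]
eef_rot: [[-0.0, 0.315, 0.949], [0.0, 0.949, -0.315], [-1.0, 0.0, -0.0]]
wrist_force: [0.2, 0.7, -0.0]
finger_gap: 0.3
r 150.53279816911183 ang 71.15187937160643 y ang 71.64266327820397 [ 0.21536809  0.74059027 -0.02468942] [646.13122175  44.96096868  71.34985584]
phase -12.567763489630892
pump head 103 166.06159568035088
```

View pics/p3.png

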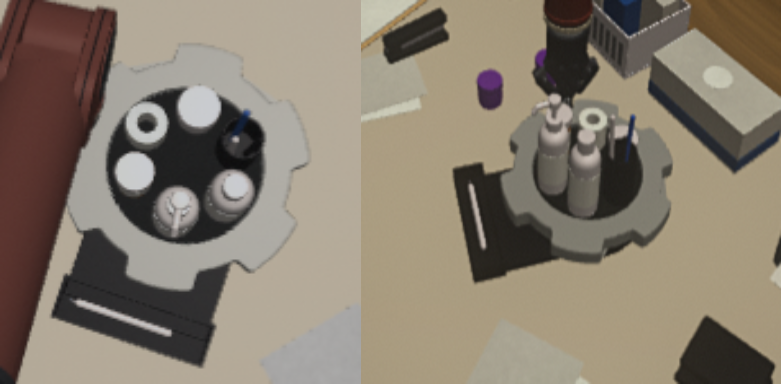

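Pump head now bears about 166–167°, against front at 161.1°. It sits at (178,205) just right of the trough's middle, and everything stands. One slow 6° nudge follows, then back off and lift out.

```bash
python3 -m creep '0 0 0.3 0.02 0 0; 0 -0.01 0.6 0.04 0 0; 0 -0.03 0.9 0.06 0 0; 0 -0.05 1.2 0.08 0 0; 0 -0.07 1.4 0.095 0 0; 0 -0.08 1.6 0.107 0 0; 0 -0.08 1.6 0.107 0 0; 0 -0.08 1.6 0.107 0 0'
python3 -m creep '0 0.05 -0.4 0 0 0; 0 0.1 -1 0 0 0; 0 0.1 -1 0 0 0; -2 0.1 -1 0 0 0; -6 0.1 -1 0 0 0; -11 0.1 -1 0 0 0; -17 0.1 -1 0 0 0; -19 0.1 -1 0 0 0; -19 5 -1 0 0 0; -19 10 -1 0 0 0; -19 16 -1 0 0 0; -19 22 -1 0 0 0'
python3 -m creep '0 0 0 0 0 0'
python3 - <<'E'
from cell import arm
import numpy as np,cv2
from h import *
c=np.array([597.5,-97.5])
f=arm.grab_frame('top');X=world(f);P=turntable(f,X);print('fit',fit(P)[2],'phase',lobephase(P,c),len(P))
D=X[...,:2]-c;rr=np.hypot(D[...,0],D[...,1])
m=(X[...,2]>100)&(rr<125)&(X[...,2]<240)
n,l,st,ce=cv2.connectedComponentsWithStats(m.astype(np.uint8))
for k in range(1,n):
    if st[k,4]>3:
        q=D[l==k].mean(0);print(ce[k].round(),st[k,4],'ang',np.degrees(np.arctan2(q[1],q[0])).round(1),'r',np.hypot(*q).round(),'z',X[l==k][:,2].max().round())
a=arm.grab_frame('side')['pixels'][120:312,150:406]
cv2.imwrite('pics/p4.png',np.hstack([cv2.resize(f['pixels'][100:270,200:360],(361,384)),cv2.resize(a,(420,384))])[:,:,::-1])
E
```

```text
time_s: 7.9
position: [661.4, 39.0, 71.3]
eef_rot: [[0.0, 0.416, 0.909], [-0.0, 0.909, -0.416], [-1.0, -0.0, 0.0]]
wrist_force: [-0.4, -0.1, -0.8]
finger_gap: 0.1
time_s: 9.4
position: [744.3, 244.9, 262.1]
eef_rot: [[0.0, 0.416, 0.909], [0.0, 0.909, -0.416], [-1.0, 0.0, 0.0]]
wrist_force: [1.7, -0.7, 1.9]
finger_gap: -0.2
time_s: 9.52
position: [743.6, 249.9, 259.2]
eef_rot: [[-0.002, 0.409, 0.913], [0.0, 0.913, -0.409], [-1.0, -0.001, -0.002]]
wrist_force: [1.4, -0.4, -1.0]
finger_gap: -0.1
fit [597.80453038 -97.45314411 155.20538687] phase -17.205845978463476 4935
[290. 148.] 300 ang -18.3 r 64.0 z 119.0
[266. 153.] 235 ang 42.8 r 66.0 z 117.0
[307. 164.] 266 ang -80.9 r 63.0 z 210.0
[259. 174.] 256 ang 102.8 r 67.0 z 149.0
[300. 187.] 371 ang -145.2 r 68.0 z 204.0
[275. 192.] 359 ang 160.4 r 74.0 z 231.0
```

View pics/p4.png

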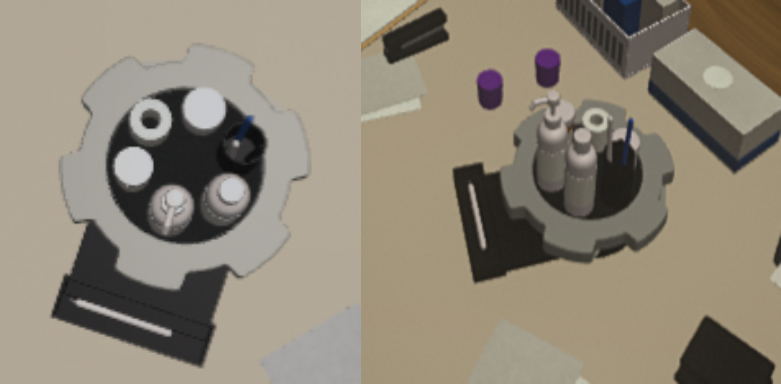

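The arm is clear. The pump lobe is at 162.8° and the pump itself at about 160.4°, against front at 161.1°, which is within 2° (about 2 mm, tolerance 14°). All six things stand, and the pen, stapler and decoys look unmoved.

```bash
python3 -m creep '0 0 0 0 0 0;0 0 0 0 0 0;0 0 0 0 0 0;0 0 0 0 0 0'
python3 - <<'E'
from cell import arm
import numpy as np
from h import *
f=arm.grab_frame('top');print('phase',lobephase(turntable(f),np.array([597.5,-97.5])))
print(arm.finish_job())
E
```

```text
time_s: 10.12
position: [743.7, 243.1, 261.6]
eef_rot: [[0.0, 0.416, 0.909], [0.0, 0.909, -0.416], [-1.0, 0.0, 0.0]]
wrist_force: [0.5, 0.8, -0.5]
finger_gap: -0.0
phase -17.046513874782946
the job is handed in; nothing more can be done
None
```

The pump bottle now stands at the front of the organizer, and I handed the job in at about 10 s of the 54 s allowed. I lowered the closed fingertips into the rim notch between the labels and the vial. I turned the turntable clockwise with two arc strokes and a slow nudge, then backed off and lifted clear.

- **Position:** the pump's lobe is at about 162.8° and the pump itself measures about 160.4°, against a front direction of 161.1°. The two readings differ by 2.4°, but both put the bottle within about 2 mm of the line; the limit is 16 mm.
- **At rest:** two top-view readings 0.6 s apart differ by 0.16°, which is within measurement noise.
- **Standing things:** all six stand upright in the recess, with their measured tops 63 to 74 mm from the axis.
- **Other things:** the pen, stapler and purple look-alikes looked unmoved in the final view. I did not measure them, and the hole punch was only partly in it.
- **Contact:** the wrist force stayed below about 3 N in every reading, and the arm is clear of everything.
- **Failed check:** my first circle fit of the turntable took in neighbouring objects, so I redid it on the rim alone before moving. No later check failed.

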